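# Nip a PTFE cell in the bench ratchet clamp and hold it

## Task

Clamp the white cell that stands on the ratchet clamp's bed: pump the clamp's press trigger down and up until the jaw's sprung pad meets the cell and pushes it against the vee backstop, and finish while holding the trigger pressed just so far that the sprung foot is pushed about half way in. Never push the foot nearly all the way in, as that crushes the thin cell. Move jaw and cell only by the trigger, keep the cell upright, and leave the other things on the bench alone.

Things in the scene. Friction and masses are not known exactly. Their poses are not given: they have to be found in the camera images.
- clamp: Ratchet clamp fixed to the bench: bed plate 400 x 100 x 12 mm. Origin: centre of its underside, on the bench; x = the way the jaw advances, towards the vee backstop; z up. Grey housing, 48 mm wide, at x -110 to -40 mm; the lever's pin lies across it at x -50 mm, 114 mm up. The toothed steel ram runs along x, axis 57 mm up, and passes behind the housing under the lever.
- trigger: White plastic press trigger, 44 (along the lever) x 36 x 16 mm, on the rear (-x) end of the steel press lever, 100 mm from its pin. Its origin lies ON THE PIN: press at trigger_top. Pressed straight down from above with closed fingertips.
- trigger_top (a point): Centre of the trigger's top face, the point to press; moves with the lever. At rest about 139 mm above the bench, fully down about 109 mm: it sinks 30 mm nearly vertically.
- lever (a joint): Press lever, rad: 0 = up at rest (leaning up 0.15 rad), 0.30 = fully down at its stop. A spring returns it when let go (about 2.4 N at the trigger at rest, 4.2 N fully down; the ram's load adds).
- ram (a joint): Jaw advance, m: 0 = back, 0.095 = limit. Pressing drives it 2/3 mm per mm of trigger, after up to 8 mm (of ram) lost until the pawl finds a tooth; a full stroke gains 8 to 16 mm. Teeth every 8 mm; let the lever right up for the next bite. Let go, the unloaded ram stays by light friction (2.5 N); once the pad presses, it slips back till little pressure is left, so only a held trigger keeps it firm.
- foot (a joint): How far the jaw's sprung foot is pushed in, in m: 0 = fully out, 0.020 = bottomed. The spring gives 0.7 N per mm, so half way in (0.010) is 7 N on the cell; holding that takes about 8 to 10 N on the trigger.
- pad_face (a point): Centre of the front face of the foot's black rubber pad (disc 40 mm across, 8 mm thick, on a 16 mm steel shank, 57 mm above the bench) that meets the cell. It lies 26 mm + ram - foot in front of the clamp's origin along the clamp's x.
- pad: The rubber pad itself on the foot (same thing as pad_face). Its origin is 26 mm behind its front face and 57 mm below it, not on the pad.
- jaw: Steel ram bar (14 mm square, 210 mm long) with jaw head (42 mm square, 16 mm thick) and rear end button, carrying the foot; moved only by the trigger. The body's origin lies at ram joint value along x from the clamp's origin.
- backstop: Fixed aluminium vee backstop at the front end of the bed, 85 mm high above the bench; its shallow vee (each face 25 deg off square) centres the cell. Origin same as the clamp's; the root of the vee is at x = 165 mm of the clamp.
- cell: White PTFE cell, 74 mm across, 82 mm high, under an 80 x 6 mm steel cover with two white ports (126 mm overall), 0.2 to 0.4 kg. Loose on the bed, 3 to 14 mm short of the backstop; resists sliding with 1 to 3 N. Origin: centre of its underside. Against the vee it is 124 mm from the clamp's origin along the clamp's x, and the pad meets it there at ram = about 0.061.
- spare_cell: Bystander: shorter white cell, 74 mm across, 55 mm high body, one port, on the bench beside the clamp. Origin under its centre.
- ring_nut: Bystander: grey slotted ring nut, 84 mm across, 30 mm high, beside the clamp.
- spanner: Bystander: steel spanner 150 mm long lying beside the clamp.
- jar: Bystander: amber jar 56 mm across, 70 mm high, beside the clamp.
- cover: Bystander: loose steel cover disc, 80 mm across and 6 mm thick with one white port, beside the clamp.
- wash_bottle: Bystander: white plastic bottle, 64 mm across, 150 mm high, on the bench to the right.
There are look-alikes about, which are no part of the job. What is shaped like the cell but red or yellow is not meant.

How it is judged:
By the outcome, as a careful person would: the job done as asked, in the order asked, and still so for the second after the job is handed in, while the arm keeps its last pose, push and grip.
It also fails if it takes over 54 s, if anything falls off the work surface, if the arm or the gripper's body presses on something with over 40 N, if the wrist force passes 120 N, or if a joint passes its speed limit or range.

## Robot

A 6-joint arm with a two-finger parallel gripper is mounted at the origin on the work surface. World frame = base frame: x ahead of the robot, y to its left, z up, the work surface at z = 0. Lengths are in mm, angles in degrees, forces in N, time in s.
With the tool pointing down it reaches from about 200 to 875 mm from the base axis. Payload 3.4 kg.
Tool frame: the origin (TCP) lies midway between the tips of the shut fingers; the grasp point (between the pads) lies 19 mm behind it; z points along the fingers, y is the line along which they close (so a half turn about z gives the same grasp; the last joint's range is limited). The gripper opens to 94 mm and grips with 3 to 60 N. Pads are 16 mm wide; open, the fingers measure 119 mm over their backs; the gripper's body (75 mm by 177 mm) begins 78 mm behind the grasp point.
Start: joints at [-81.417, 15.808, 86.224, -0, 77.962, -6.933], TCP at [153.812, -554.082, 205.493] pointing down, gripper open.
Joint ranges: [-165.64, 165.64], [-43.16, 119.46], [12.63, 154.43], [-67.54, 247.53], [6.08, 155.33], [-154.97, 154.97]. Speed limits (degrees/s): [147.25, 147.25, 180, 180, 180, 180].

## Interface

Orientations are given as [roll, pitch, yaw] about the fixed x, y, z axes, in that order (R = Rz(yaw) Ry(pitch) Rx(roll)).
In Python, from rig import r gives the robot as it stands. The module is installed in compiled form; this text tells all that it offers.
- The arm moves only by the shell command python3 -m handwheel 'ROWS' [FORCE]. ROWS is JSON, a list of rows, each an object of numbers: "tx", "ty", "tz": the shift along the tool's x, y, z in cm; "wx", "wy", "wz": the turn, a rotation vector about the tool's x, y, z in rad; "jaw": the closure, from 0 (fully open) to 1 (shut). A call has 1 to 12 rows; each row is the pose to reach, as a shift and turn from the pose commanded when the call began, along the tool's axes at that moment; what a row does not reach only later rows make up. A row lasts 1/10 s, in which the tool goes at most 50 mm and 8.59 degrees, less where a joint would pass 70% of its speed; a pose out of reach is approached as far as the arm can. A call with a gripper value outside its range is refused whole. The fingers move at their own pace and stop on an object; FORCE is the grip in N (left out, the last holds). Time passes only in rows, so rows that repeat a pose let the fingers close. It gives the time, the measured TCP pose, the force, the opening and the grip force at its end, in the units of the state.
- r.observe(): the state, without advancing time (a new reading comes with each control period).
- r.snapshot(name): name is "scene" or "side" or "wrist"; returns (picture, depth): 384x512x3 uint8, blue, green, red; 384x512 float32, mm along the optical axis (not along the pixel's ray), 0 where there is no reading.
- r.get_calibration(name): a dict with "intrinsics" (3x3 intrinsics, pixels), "R" (3x3) and "t" (3): a world point X has camera coordinates R X + t. Camera axes: x right, y down, z forward; pixel columns grow to the right and rows downward; lengths in mm; the calibration is good to about 2 mm. The wrist camera is an equidistant fisheye: a pixel r from the principal point sees the ray r / f radians off the axis. A picture is of the moment at which its call begins: read the wrist's pose just before it. get_calibration takes no time and is no camera call; for the wrist camera it gives the pose at the moment of the call.
- r.close_job(): hands the job in; it is judged then, once.
The state is a dict: "t": time; "qpos": joint angles; "joint_vel": joint speeds; "effort": joint torques, N m; "tool_pos": TCP position; "tcp_rot": TCP orientation; "ft_force": force on the tool from outside, world axes, zero at the start; "torque": the same for the moment, N m; "gripper_width": finger opening in mm; "grasp_force": force on a finger pad.
Only numpy, scipy, OpenCV 4.12 (cv2) and the standard library are available. Lean on these libraries where they do the work, as an engineer would, in place of code of your own. Each camera call takes 0.05 s, during which the arm holds its last target. There are 200 camera calls.

## Working session

There is one attempt and no reset: what is moved stays moved. The work goes in short steps, Python scripts to look and compute and a shell command to move; the robot and the scene stay as the last step left them, time stands still between calls to the robot, and variables do not carry over. Pictures are saved under pics/ and viewed, at most 10 in all, crops included, and the job is handed in when it is done.

```bash
mkdir -p pics
python3 - <<'E'
from rig import r
import cv2,numpy as np
for n in("scene","side"):
    p,d=r.snapshot(n); cv2.imwrite(f"pics/{n}1.png",p); np.save(f"pics/{n}1.npy",d)
    c=r.get_calibration(n); print(n,c["intrinsics"],c["R"],c["t"])
o=r.observe();print(o["t"],o["tool_pos"],o["tcp_rot"],o["gripper_width"],o["ft_force"])
E
```

```text
scene [[355.38694609   0.         254.15441282]
 [  0.         355.38694609 191.09691027]
 [  0.           0.           1.        ]] [[-0.78052438  0.62512365  0.00145695]
 [ 0.51935463  0.64975568 -0.55505705]
 [-0.34792595 -0.43247889 -0.831811  ]] [ 536.5484695  -200.95632664 1301.07757104]
side [[394.19166183   0.         263.13838223]
 [  0.         394.19166183 194.32166301]
 [  0.           0.           1.        ]] [[ 0.99610791 -0.08732976 -0.01193958]
 [-0.06194888 -0.59728144 -0.79963568]
 [ 0.0627007   0.79726307 -0.60036674]] [-582.10975425   86.58436026 1307.67182162]
0.1 [ 153.72300302 -553.57162309  204.71811542] [-1.79909715e+02 -1.02602207e-02  1.55154477e+01] 94.12963015904668 [0.02807959 0.14688426 0.03295887]
```

View pics/scene1.png

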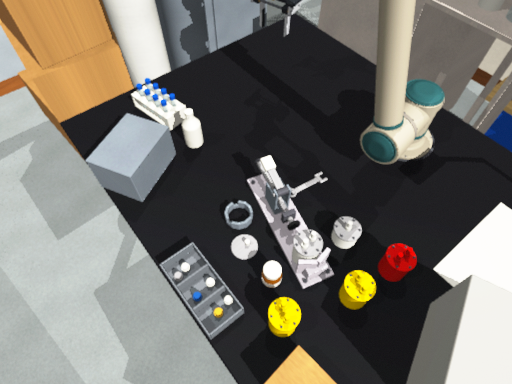

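View pics/side1.png

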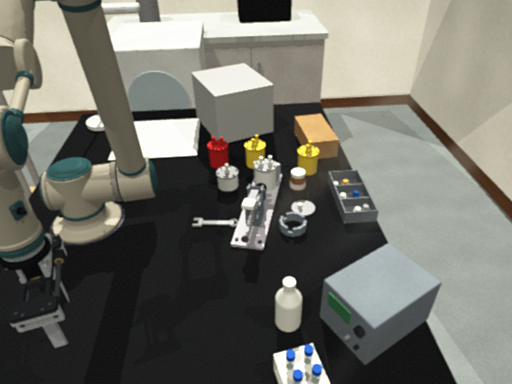

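The scene view shows the clamp from (250,180) to (330,278), with the white trigger near (265,163) and the cell at (307,240). In the side view the trigger is near (253,205). I'll enlarge both.

```bash
cat > h.py <<'E'
import numpy as np
from rig import r
def ray(n,u,v,z):
    c=r.get_calibration(n);K,R,t=map(np.array,(c["intrinsics"],c["R"],c["t"]))
    d=R.T@np.linalg.inv(K)@[u,v,1];o=-R.T@t
    return o+d*(z-o[2])/d[2]
def cloud(n,d):
    c=r.get_calibration(n);K,R,t=map(np.array,(c["intrinsics"],c["R"],c["t"]))
    v,u=np.mgrid[:384,:512]
    P=np.stack([u,v,np.ones_like(u)],-1)@np.linalg.inv(K).T*d[...,None]
    return (P-t)@R
E
python3 - <<'E'
import cv2,numpy as np
from h import *
a=cv2.imread("pics/scene1.png");b=cv2.imread("pics/side1.png")
A=cv2.resize(a[145:295,235:345],None,fx=4,fy=4,interpolation=2)[:600]
B=cv2.resize(b[150:250,225:300],None,fx=5,fy=5,interpolation=2)
im=np.zeros((600,800,3),np.uint8);im[:600,:440]=A;im[:500,440:800]=B[:,:360];cv2.imwrite("pics/crop.png",im)
for n,p in(("scene",a),("side",b)):
    C=cloud(n,np.load(f"pics/{n}1.npy"))
    for lo,hi in((8,17),(120,150)):
        m=(C[...,2]>lo)&(C[...,2]<hi)&(p.min(2)>100)
        m[:, :]&=(C[...,0]>250)&(C[...,0]<850)&(abs(C[...,1])<450)
        k,l,s,ce=cv2.connectedComponentsWithStats(m.astype(np.uint8))
        for i in range(1,k):
            if s[i,4]>12: print(n,lo,s[i],ce[i].round(),C[l==i].mean(0).round(1),cv2.minAreaRect(C[l==i][:,:2].astype(np.float32)))
E
```

```text
scene 8 [187 139  17   9  35] [196. 145.] [ 612.7 -423.4   12.3] ((611.2513427734375, -425.5409851074219), (21.077342987060547, 59.41654586791992), 73.17801666259766)
scene 8 [155 153  21  28  48] [165. 167.] [ 751.4 -404.    13.1] ((747.77490234375, -405.9660339355469), (128.3310089111328, 4.3823089599609375), 28.36063003540039)
scene 8 [ 247  175   87  113 1588] [283. 229.] [590.   16.3  12.1] ((569.66259765625, 13.033828735351562), (400.88555908203125, 101.59772491455078), 74.56637573242188)
scene 8 [147 182   9  12  18] [151. 187.] [ 829.5 -361.7   13.2] ((829.2354736328125, -362.2260437011719), (46.18060302734375, 3.3920154571533203), 27.878477096557617)
scene 8 [229 204  16   8  31] [236. 206.] [ 657.  -131.    12.7] ((656.88134765625, -131.0956268310547), (16.63727569580078, 49.592994689941406), 71.06600189208984)
scene 8 [227 221   7   6  15] [230. 223.] [707.8 -93.   14.4] ((706.1503295898438, -91.85552215576172), (8.786160469055176, 23.3885555267334), 9.631784439086914)
scene 8 [235 221  17   8  23] [242. 226.] [682.7 -63.3  12.4] ((678.3334350585938, -62.63435363769531), (
[... 2984 characters left out ...]
612793), 84.07733154296875)
side 120 [248 184   8   5  15] [250. 186.] [542.6 -35.  125.1] ((540.6370239257812, -37.37217712402344), (21.220138549804688, 24.771339416503906), 46.42482376098633)
side 120 [260 185   4   6  17] [262. 188.] [576.8 -45.4 123.7] ((577.0574951171875, -43.900455474853516), (24.543045043945312, 8.93522834777832), 71.1166000366211)
side 120 [242 189  17  21 214] [250. 200.] [ 537.8 -118.6  133.5] ((542.0252075195312, -101.84777069091797), (116.06803131103516, 34.811893463134766), 74.03787231445312)
side 120 [ 325  248   68   34 1053] [365. 268.] [ 792.1 -419.9  141.2] ((770.0001831054688, -404.5044860839844), (90.78251647949219, 159.59324645996094), 89.99508666992188)
```

View pics/crop.png

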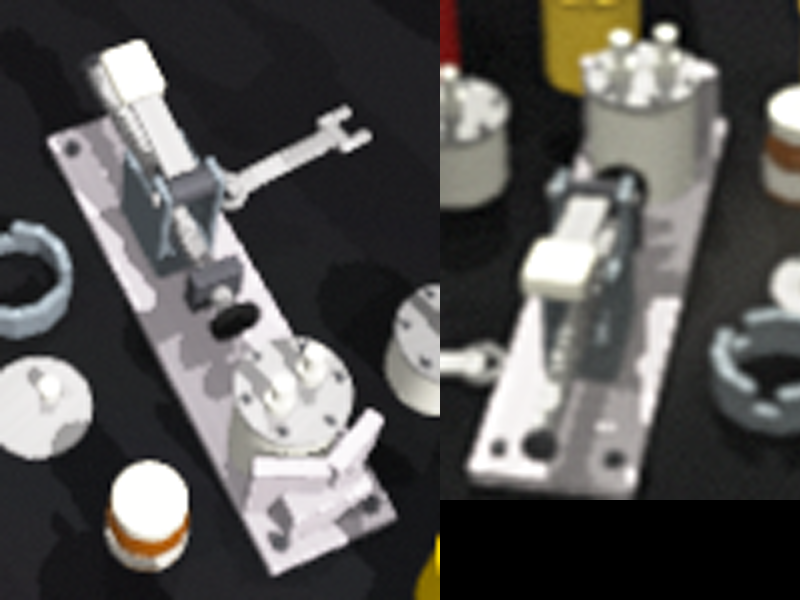

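The crop confirms the clamp axis is about 74.6° in world yaw. It also shows the trigger at the rear, the pad, and the cell in front of the vee. I'll check the trigger top in both views.

Run:
```python
from h import *
import cv2
g=ray("scene",268.5,163,139);s=ray("side",249,202.4,139)
a=np.deg2rad(74.56);f=np.array([np.cos(a),np.sin(a)]);m=np.array([569.7,13.])-149*f
print(g.round(1),s.round(1),"model",m.round(1))
p=cv2.imread("pics/scene1.png");C=cloud("scene",np.load("pics/scene1.npy"))
b=(C[...,2]>132)&(C[...,2]<146)&(np.hypot(C[...,0]-m[0],C[...,1]-m[1])<40)
q=C[b];print("cloud top",b.sum(),cv2.minAreaRect(q[:,:2].astype(np.float32)),np.median(q[:,2]))
y=np.deg2rad(15.515);t=r.observe()["tool_pos"]
d=m-t[:2];print("tx ty cm",(d@[np.cos(y),np.sin(y)]/10).round(2),(d@[np.sin(y),-np.cos(y)]/10).round(2),t)
```

```text
[ 532.4 -125.8  139. ] [ 532.8 -135.8  139. ] model [ 530.  -130.6]
cloud top 152 ((532.1942749023438, -126.70210266113281), (47.43673324584961, 35.63792037963867), 75.17610931396484) 138.33031137795737
tx ty cm 47.57 -30.69 [ 153.72300302 -553.57162309  204.71811542]
```

All estimates agree, so I'm taking the trigger top at (531.5, -129, 139). I'll move to 160 mm above it with the fingers shut.

```bash
python3 -m handwheel '[{"tx":4,"ty":-2.6,"jaw":1},{"tx":8,"ty":-5.2,"jaw":1},{"tx":12,"ty":-7.7,"jaw":1},{"tx":16,"ty":-10.3,"jaw":1},{"tx":20,"ty":-12.9,"jaw":1},{"tx":24,"ty":-15.5,"jaw":1},{"tx":28,"ty":-18,"jaw":1},{"tx":32,"ty":-20.6,"jaw":1},{"tx":36,"ty":-23.2,"jaw":1},{"tx":40,"ty":-25.8,"jaw":1},{"tx":44,"ty":-28.4,"jaw":1},{"tx":47.8,"ty":-30.8,"tz":1,"jaw":1}]' 10
python3 -m handwheel '[{"tz":1.5,"jaw":1},{"tz":3,"jaw":1},{"tz":3.5,"jaw":1},{"tz":3.5,"jaw":1}]'
python3 - <<'E'
from h import *
import cv2
o=r.observe();print(o["tool_pos"],o["tcp_rot"],o["ft_force"],o["gripper_width"])
p,_=r.snapshot("scene");q,_=r.snapshot("side")
A=cv2.resize(p[145:295,235:345],None,fx=4,fy=4,interpolation=2);B=cv2.resize(q[130:250,220:310],None,fx=4,fy=4,interpolation=2)
im=np.zeros((600,800,3),np.uint8);im[:,:440]=A;im[:480,440:]=B;cv2.imwrite("pics/over.png",im)
E
```

```text
[ 153.72300302 -553.57162309  204.71811542] [-1.79909715e+02 -1.02602207e-02  1.55154477e+01] [0.02807959 0.14688426 0.03295887] 94.12963015904668validation failed for argument at $[0]...
validation failed for argument at $[0]...
```

View pics/over.png

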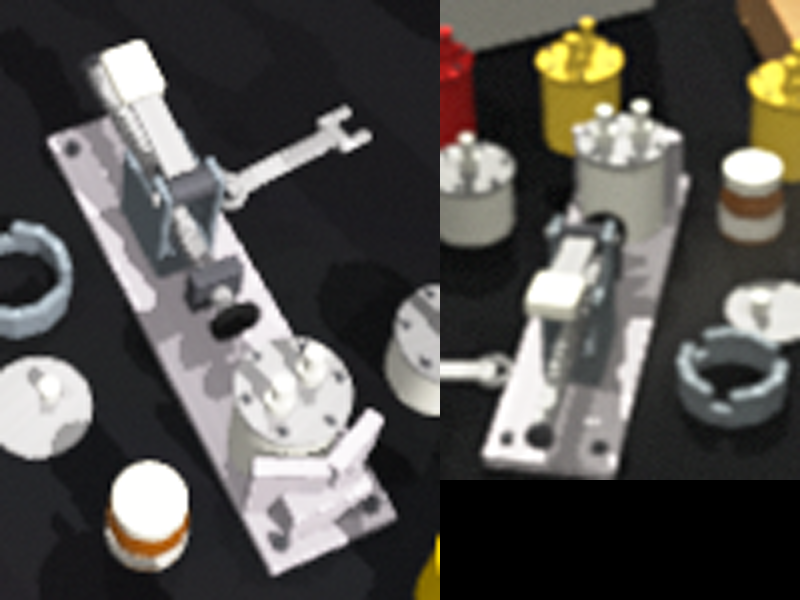

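The picture shows the arm hasn't moved and the clamp is unchanged, because the rows were refused. They may need every key, so I'll test that with a single row.

```bash
python3 -m handwheel '[{"tx":4,"ty":-2.6,"tz":0,"wx":0,"wy":0,"wz":0,"jaw":1}]' 10
```

```text
t: 0.3
tool_pos: [183.2, -521.9, 204.7]
tcp_rot: [179.9, 0.1, 15.2]
ft_force: [1.5, 0.6, 0.7]
gripper_width: 88.8
grasp_force: 0.0
```

All seven keys are needed.

```bash
python3 -m handwheel '[{"tx":4,"ty":-2.6,"tz":0,"wx":0,"wy":0,"wz":0,"jaw":1},{"tx":8,"ty":-5.2,"tz":0,"wx":0,"wy":0,"wz":0,"jaw":1},{"tx":12,"ty":-7.7,"tz":0,"wx":0,"wy":0,"wz":0,"jaw":1},{"tx":16,"ty":-10.3,"tz":0,"wx":0,"wy":0,"wz":0,"jaw":1},{"tx":20,"ty":-12.9,"tz":0,"wx":0,"wy":0,"wz":0,"jaw":1},{"tx":24,"ty":-15.5,"tz":0,"wx":0,"wy":0,"wz":0,"jaw":1},{"tx":28,"ty":-18,"tz":0,"wx":0,"wy":0,"wz":0,"jaw":1},{"tx":32,"ty":-20.6,"tz":0,"wx":0,"wy":0,"wz":0,"jaw":1},{"tx":36,"ty":-23.2,"tz":0,"wx":0,"wy":0,"wz":0,"jaw":1},{"tx":40,"ty":-25.8,"tz":1,"wx":0,"wy":0,"wz":0,"jaw":1},{"tx":43.8,"ty":-28.2,"tz":2,"wx":0,"wy":0,"wz":0,"jaw":1},{"tx":43.8,"ty":-28.2,"tz":3,"wx":0,"wy":0,"wz":0,"jaw":1}]'
python3 -m handwheel '[{"tx":0,"ty":0,"tz":0,"wx":0,"wy":0,"wz":0,"jaw":1},{"tx":0,"ty":0,"tz":0,"wx":0,"wy":0,"wz":0,"jaw":1}]'
```

```text
t: 1.5
tool_pos: [535.2, -125.4, 174.8]
tcp_rot: [-179.9, -0.1, 15.8]
ft_force: [-0.6, -0.3, -0.5]
gripper_width: 0.6
grasp_force: 0.0
t: 1.7
tool_pos: [531.1, -130.1, 175.2]
tcp_rot: [-180.0, 0.1, 15.5]
ft_force: [0.1, -0.3, 0.3]
gripper_width: 0.5
grasp_force: 0.0
```

The TCP is over the trigger at z 175. For the first stroke I'll press to about 111 and lift to 145.

```bash
python3 -m handwheel '[{"tx":0,"ty":0,"tz":2,"wx":0,"wy":0,"wz":0,"jaw":1},{"tx":0,"ty":0,"tz":3.3,"wx":0,"wy":0,"wz":0,"jaw":1},{"tx":0,"ty":0,"tz":4.1,"wx":0,"wy":0,"wz":0,"jaw":1},{"tx":0,"ty":0,"tz":4.9,"wx":0,"wy":0,"wz":0,"jaw":1},{"tx":0,"ty":0,"tz":5.7,"wx":0,"wy":0,"wz":0,"jaw":1},{"tx":0,"ty":0,"tz":6.4,"wx":0,"wy":0,"wz":0,"jaw":1},{"tx":0,"ty":0,"tz":6.4,"wx":0,"wy":0,"wz":0,"jaw":1}]'
cat > look.py <<'E'
import sys,cv2
from h import *
n=sys.argv[1];p,d=r.snapshot("scene");q,_=r.snapshot("side")
A=cv2.resize(p[145:295,235:345],None,fx=4,fy=4,interpolation=2);B=cv2.resize(q[130:250,220:310],None,fx=4,fy=4,interpolation=2)
im=np.zeros((600,800,3),np.uint8);im[:,:440]=A;im[:480,440:]=B;cv2.imwrite(f"pics/{n}.png",im)
# along-clamp profile: pad (dark, near axis, z 25..80) and ports (z 120..134)
C=cloud("scene",d);a=np.deg2rad(74.56);f=np.array([np.cos(a),np.sin(a)])
X=(C[...,:2]-[569.7,13.0])@f;Y=(C[...,:2]-[569.7,13.0])@[-f[1],f[0]];Z=C[...,2]
m=(abs(Y)<24)&(Z>40)&(Z<80)&(X>-10)&(X<110)&(p.max(2)<45)
c=(abs(Y)<45)&(Z>88)&(Z<104)&(X>40)&(X<170)
print("pad px",m.sum(),"x pct",np.percentile(X[m],[5,50,95]).round(1) if m.sum() else "")
print("cell cover",c.sum(),np.percentile(X[c],[1,50,99]).round(1),np.median(Y[c]).round(1),cv2.minEnclosingCircle(np.stack([X[c],Y[c]],1).astype(np.float32)))
print(r.observe()["tool_pos"].round(1),r.observe()["ft_force"].round(1),r.observe()["t"])
E
python3 look.py s1
```

```text
t: 2.4
tool_pos: [531.9, -131.4, 111.9]
tcp_rot: [179.8, 0.0, 15.5]
ft_force: [-1.1, -2.6, 3.5]
gripper_width: 0.5
grasp_force: 1.8
pad px 66 x pct [46.2 53.1 54.6]
cell cover 541 [ 80.3 122.5 156.5] -2.7 ((126.29730224609375, 2.4074881076812744), 49.827171325683594)
[ 532.4 -130.4  112.2] [-1.3 -2.3  2.6] 2.5
```

View pics/s1.png

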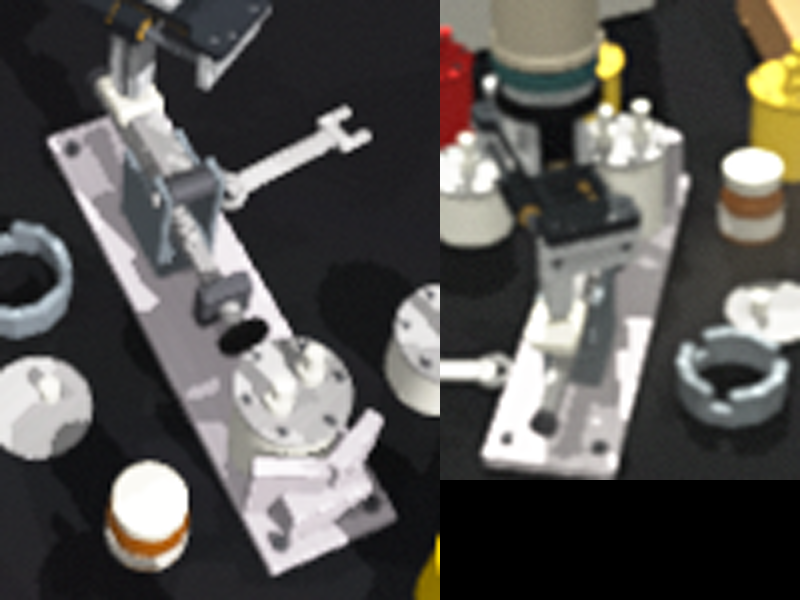

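The press worked: the trigger is down, and the pad has advanced about 15 mm from (235,321) to (243,336) in the crop. I'll compare pad depth before and after, then do stroke 2.

```bash
cat > pad.py <<'E'
import cv2,sys
from h import *
a=np.deg2rad(74.56);f=np.array([np.cos(a),np.sin(a)])
def pad(p,d):
    C=cloud("scene",d);D=C[...,:2]-[569.7,13.0];X=D@f;Y=D@[-f[1],f[0]];Z=C[...,2]
    m=(abs(Y)<22)&(Z>38)&(Z<78)&(X>0)&(X<115)&(p.max(2)<45)
    c=(abs(Y)<45)&(Z>94)&(Z<104)&(X>60)&(X<170)
    print("pad",m.sum(),np.percentile(X[m],[25,50,75]).round(1),"coverX",np.percentile(X[c],[1,50,99]).round(1),"tilt sd",Z[c].std().round(1))
if len(sys.argv)<2: pad(cv2.imread("pics/scene1.png"),np.load("pics/scene1.npy"))
pad(*r.snapshot("scene"));o=r.observe();print(o["t"],o["tool_pos"].round(1),o["ft_force"].round(1))
E
python3 pad.py
python3 -m handwheel '[{"tx":0,"ty":0,"tz":-0.8,"wx":0,"wy":0,"wz":0,"jaw":1},{"tx":0,"ty":0,"tz":-1.8,"wx":0,"wy":0,"wz":0,"jaw":1},{"tx":0,"ty":0,"tz":-2.8,"wx":0,"wy":0,"wz":0,"jaw":1},{"tx":0,"ty":0,"tz":-3.4,"wx":0,"wy":0,"wz":0,"jaw":1},{"tx":0,"ty":0,"tz":-3.4,"wx":0,"wy":0,"wz":0,"jaw":1},{"tx":0,"ty":0,"tz":-3.4,"wx":0,"wy":0,"wz":0,"jaw":1}]'
python3 pad.py x
```

```text
pad 61 [37.1 38.8 39.8] coverX [ 79.5 122.2 155.6] tilt sd 1.7
pad 64 [50.  53.  53.8] coverX [ 80.4 121.8 155.1] tilt sd 1.6
2.55 [ 532.4 -130.2  112.2] [-0.7 -2.2  2.9]
t: 3.15
tool_pos: [531.8, -129.2, 145.4]
tcp_rot: [-180.0, 0.0, 15.5]
ft_force: [-0.3, -0.3, 0.1]
gripper_width: 0.4
grasp_force: 0.0
pad 66 [49.8 52.8 53.7] coverX [ 79.7 122.2 154.7] tilt sd 1.6
3.2 [ 531.7 -129.2  145.1] [ 0.3 -0.2  0.1]
```

Stroke 1 gained 14 mm, taking the pad face from 39 to 53, and contact is expected at about 82. Stroke 2 is another full stroke.

```bash
python3 -m handwheel '[{"tx":0,"ty":0,"tz":0.8,"wx":0,"wy":0,"wz":0,"jaw":1},{"tx":0,"ty":0,"tz":1.6,"wx":0,"wy":0,"wz":0,"jaw":1},{"tx":0,"ty":0,"tz":2.4,"wx":0,"wy":0,"wz":0,"jaw":1},{"tx":0,"ty":0,"tz":3.1,"wx":0,"wy":0,"wz":0,"jaw":1},{"tx":0,"ty":0,"tz":3.4,"wx":0,"wy":0,"wz":0,"jaw":1},{"tx":0,"ty":0,"tz":3.4,"wx":0,"wy":0,"wz":0,"jaw":1},{"tx":0,"ty":0,"tz":2.6,"wx":0,"wy":0,"wz":0,"jaw":1},{"tx":0,"ty":0,"tz":1.6,"wx":0,"wy":0,"wz":0,"jaw":1},{"tx":0,"ty":0,"tz":0.6,"wx":0,"wy":0,"wz":0,"jaw":1},{"tx":0,"ty":0,"tz":0,"wx":0,"wy":0,"wz":0,"jaw":1},{"tx":0,"ty":0,"tz":0,"wx":0,"wy":0,"wz":0,"jaw":1}]'
python3 pad.py x
```

```text
t: 4.3
tool_pos: [532.5, -129.3, 146.6]
tcp_rot: [179.9, -0.1, 15.5]
ft_force: [-1.2, 0.5, -0.5]
gripper_width: 0.1
grasp_force: 0.0
pad 21 [39.9 40.7 64. ] coverX [ 79.8 122.2 155.3] tilt sd 1.7
4.35 [ 532.1 -129.3  145.9] [-0.7 -0.3 -0.5]
```

The pad is now partly hidden by the cell, and its face should be at about 67–69. Stroke 3 can reach 85 at most, which is just contact. I'll do it and stay down to check the force.

```bash
python3 -m handwheel '[{"tx":0,"ty":0,"tz":0.8,"wx":0,"wy":0,"wz":0,"jaw":1},{"tx":0,"ty":0,"tz":1.4,"wx":0,"wy":0,"wz":0,"jaw":1},{"tx":0,"ty":0,"tz":2.0,"wx":0,"wy":0,"wz":0,"jaw":1},{"tx":0,"ty":0,"tz":2.0,"wx":0,"wy":0,"wz":0,"jaw":1},{"tx":0,"ty":0,"tz":2.0,"wx":0,"wy":0,"wz":0,"jaw":1}]'
python3 -m handwheel '[{"tx":0,"ty":0,"tz":0.5,"wx":0,"wy":0,"wz":0,"jaw":1},{"tx":0,"ty":0,"tz":1,"wx":0,"wy":0,"wz":0,"jaw":1},{"tx":0,"ty":0,"tz":1.4,"wx":0,"wy":0,"wz":0,"jaw":1},{"tx":0,"ty":0,"tz":1.4,"wx":0,"wy":0,"wz":0,"jaw":1},{"tx":0,"ty":0,"tz":1.4,"wx":0,"wy":0,"wz":0,"jaw":1}]'
python3 look.py s3
```

```text
t: 4.85
tool_pos: [531.8, -129.3, 125.0]
tcp_rot: [-180.0, 0.0, 15.5]
ft_force: [0.1, -0.2, 1.5]
gripper_width: 0.2
grasp_force: 1.0
t: 5.35
tool_pos: [531.8, -129.7, 111.6]
tcp_rot: [180.0, 0.0, 15.5]
ft_force: [-1.1, -2.6, 5.0]
gripper_width: 0.6
grasp_force: 2.4
pad px 27 x pct [49.5 55.5 56.5]
cell cover 540 [ 84.1 126.6 160. ] -3.0 ((127.64000701904297, -4.795189380645752), 47.53502655029297)
[ 531.8 -129.7  111.6] [-2.6 -3.4  5.2] 5.45
```

View pics/s3.png

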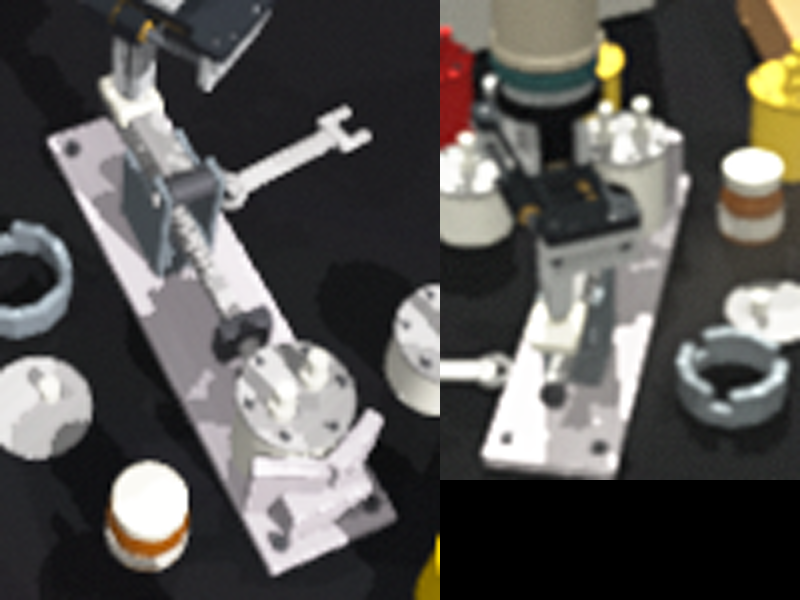

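The cell has moved about 4 mm to the vee (cover edge 80→84), and the jaw head at (245,330) is close behind the pad, with about 5 N on the trigger. Next I'll measure the ram from the black rear button in the side view (crop ≈ (553,392)), with force averaging, and then lift for the next bite.

```bash
cat > meas.py <<'E'
import cv2,sys
from h import *
a=np.deg2rad(74.56);f=np.array([np.cos(a),np.sin(a)])
v,u=np.mgrid[:384,:512]
c=r.get_calibration("side");K,R,t=map(np.array,(c["intrinsics"],c["R"],c["t"]))
d=np.stack([u,v,np.ones_like(u)],-1)@np.linalg.inv(K).T@R;o=-R.T@t
P=o+d*((57-o[2])/d[...,2])[...,None];D=P[...,:2]-[569.7,13.0];X=D@f;Y=D@[-f[1],f[0]]
def button(p):
    m=((abs(Y)<16)&(X>-200)&(X<-60)&(p.max(2)<75)).astype(np.uint8)
    k,l,s,ce=cv2.connectedComponentsWithStats(m)
    return [(s[i,4],ce[i].round(1),X[l==i].mean().round(1),Y[l==i].mean().round(1)) for i in range(1,k) if s[i,4]>8]
if sys.argv[1:]: print("first",button(cv2.imread("pics/side1.png")))
F=[];
for i in range(10):
    p,_=r.snapshot("side");F.append(r.observe()["ft_force"])
print(button(p));print("F",np.mean(F,0).round(2),"sd",np.std(F,0).round(1),r.observe()["tool_pos"].round(1),r.observe()["t"])
E
python3 meas.py x
python3 -m handwheel '[{"tx":0,"ty":0,"tz":-0.8,"wx":0,"wy":0,"wz":0,"jaw":1},{"tx":0,"ty":0,"tz":-1.8,"wx":0,"wy":0,"wz":0,"jaw":1},{"tx":0,"ty":0,"tz":-2.8,"wx":0,"wy":0,"wz":0,"jaw":1},{"tx":0,"ty":0,"tz":-3.4,"wx":0,"wy":0,"wz":0,"jaw":1},{"tx":0,"ty":0,"tz":-3.4,"wx":0,"wy":0,"wz":0,"jaw":1}]'
python3 meas.py; python3 pad.py x
```

```text
first [(np.int32(14), array([256.6, 210.6]), np.float64(-88.7), np.float64(-11.9)), (np.int32(9), array([247.9, 212.8]), np.float64(-103.7), np.float64(13.0))]
[(np.int32(17), array([247.9, 228.4]), np.float64(-175.5), np.float64(-2.5))]
F [-1.79 -3.04  5.07] sd [0.4 0.5 0.3] [ 531.8 -129.7  111.6] 5.95
t: 6.45
tool_pos: [532.6, -129.4, 146.5]
tcp_rot: [179.9, -0.1, 15.5]
ft_force: [0.2, 0.1, 0.8]
gripper_width: 0.6
grasp_force: 0.0
[(np.int32(20), array([247.8, 228.8]), np.float64(-177.1), np.float64(-2.5))]
F [-0.27  0.25 -0.2 ] sd [0.5 0.5 0.6] [ 531.9 -129.4  145.2] 6.95
pad 26 [53.9 54.6 55.2] coverX [ 84.1 126.5 158.9] tilt sd 1.6
7.0 [ 531.9 -129.4  145.3] [-0.2 -0.9  0.6]
```

```bash
sed -i 's/X>-200/X>-245/' meas.py; python3 meas.py x
python3 -m handwheel '[{"tx":0,"ty":0,"tz":0.6,"wx":0,"wy":0,"wz":0,"jaw":1},{"tx":0,"ty":0,"tz":1.1,"wx":0,"wy":0,"wz":0,"jaw":1},{"tx":0,"ty":0,"tz":1.4,"wx":0,"wy":0,"wz":0,"jaw":1},{"tx":0,"ty":0,"tz":1.4,"wx":0,"wy":0,"wz":0,"jaw":1}]'
python3 meas.py
python3 -m handwheel '[{"tx":0,"ty":0,"tz":0.2,"wx":0,"wy":0,"wz":0,"jaw":1},{"tx":0,"ty":0,"tz":0.4,"wx":0,"wy":0,"wz":0,"jaw":1},{"tx":0,"ty":0,"tz":0.4,"wx":0,"wy":0,"wz":0,"jaw":1}]'
python3 meas.py
python3 -m handwheel '[{"tx":0,"ty":0,"tz":0.2,"wx":0,"wy":0,"wz":0,"jaw":1},{"tx":0,"ty":0,"tz":0.4,"wx":0,"wy":0,"wz":0,"jaw":1},{"tx":0,"ty":0,"tz":0.4,"wx":0,"wy":0,"wz":0,"jaw":1}]'
python3 meas.py
```

```text
first [(np.int32(14), array([256.6, 210.6]), np.float64(-88.7), np.float64(-11.9)), (np.int32(9), array([247.9, 212.8]), np.float64(-103.7), np.float64(13.0)), (np.int32(24), array([244.7, 238.9]), np.float64(-221.5), np.float64(-2.9))]
[(np.int32(20), array([247.8, 228.8]), np.float64(-177.1), np.float64(-2.5))]
F [-0.21 -0.1   0.15] sd [0.6 0.4 0.6] [ 532.  -129.4  145.5] 7.5
t: 7.9
tool_pos: [532.2, -130.5, 131.6]
tcp_rot: [179.9, 0.0, 15.5]
ft_force: [-0.4, -1.1, 5.0]
gripper_width: 0.5
grasp_force: 1.8
[(np.int32(19), array([248.1, 228.2]), np.float64(-174.6), np.float64(-2.9))]
F [ 0.12 -2.11  3.33] sd [0.3 0.3 0.5] [ 532.2 -129.5  131.6] 8.4
t: 8.7
tool_pos: [532.1, -130.1, 127.8]
tcp_rot: [179.9, 0.0, 15.5]
ft_force: [-0.5, -3.2, 5.7]
gripper_width: 0.4
grasp_force: 2.8
[(np.int32(18), array([248. , 227.3]), np.float64(-170.7), np.float64(-1.9))]
F [-0.59 -2.64  5.54] sd [0.5 0.7 0.3] [ 532.1 -130.1  127.8] 9.2
t: 9.5
tool_pos: [532.0, -130.5, 124.1]
tcp_rot: [179.9, 0.0, 15.5]
ft_force: [-2.0, -3.5, 7.8]
gripper_width: 0.6
grasp_force: 3.6
[(np.int32(19), array([248.3, 227.1]), np.float64(-169.4), np.float64(-2.4))]
F [-1.13 -3.86  6.85] sd [0.5 0.5 0.5] [ 532.  -130.5  124.1] 10.0
```

The ram is engaged. Force and button position both put the foot about 4 mm in at z 124, so half way should be near z 115 at about 9–10 N. I'll approach in small steps.

```bash
python3 -m handwheel '[{"tx":0,"ty":0,"tz":0.2,"wx":0,"wy":0,"wz":0,"jaw":1},{"tx":0,"ty":0,"tz":0.4,"wx":0,"wy":0,"wz":0,"jaw":1},{"tx":0,"ty":0,"tz":0.5,"wx":0,"wy":0,"wz":0,"jaw":1},{"tx":0,"ty":0,"tz":0.5,"wx":0,"wy":0,"wz":0,"jaw":1}]'
python3 meas.py
python3 -m handwheel '[{"tx":0,"ty":0,"tz":0.2,"wx":0,"wy":0,"wz":0,"jaw":1},{"tx":0,"ty":0,"tz":0.3,"wx":0,"wy":0,"wz":0,"jaw":1},{"tx":0,"ty":0,"tz":0.3,"wx":0,"wy":0,"wz":0,"jaw":1}]'
python3 meas.py; python3 look.py s4; python3 pad.py x
```

```text
t: 10.4
tool_pos: [532.0, -130.8, 119.6]
tcp_rot: [179.8, 0.0, 15.5]
ft_force: [-2.3, -5.2, 9.3]
gripper_width: 0.4
grasp_force: 4.8
[(np.int32(18), array([248.8, 226.4]), np.float64(-166.2), np.float64(-3.3))]
F [-2.29 -4.38  9.33] sd [0.6 0.3 0.4] [ 532.  -130.8  119.6] 10.9
t: 11.2
tool_pos: [532.0, -130.9, 116.7]
tcp_rot: [179.8, 0.0, 15.5]
ft_force: [-2.4, -5.1, 10.2]
gripper_width: 0.2
grasp_force: 5.4
[(np.int32(18), array([248.8, 225.9]), np.float64(-164.2), np.float64(-2.9))]
F [-2.63 -4.71 10.33] sd [0.4 0.5 0.4] [ 532.  -130.9  116.8] 11.7
pad px 26 x pct [60.3 66.8 67.8]
cell cover 538 [ 86.1 129.3 162. ] -2.8 ((127.4931869506836, 0.5039762258529663), 44.08534240722656)
[ 532.  -131.   116.8] [-3.5 -4.2  9.7] 11.8
pad 24 [65.2 67.  67.4] coverX [ 86.  128.2 161.4] tilt sd 1.6
11.85 [ 532.  -130.9  116.8] [-3.1 -4.7 10.7]
```

View pics/s4.png

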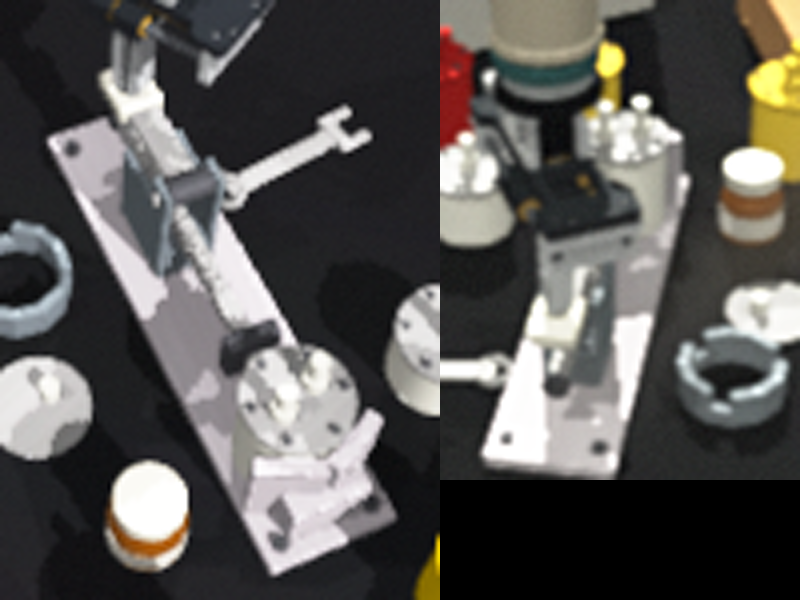

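The final view shows the pad and jaw head tight behind the upright cell at (250,345), with the cell seated in the vee. The trigger holds steady at about 10 N, and the ram estimate (about 70 mm) and the force both put the foot 9–10 mm in. The bystanders haven't been touched, so I'm handing in.

```bash
python3 -c "
from rig import r
print(r.close_job())"
```

```text
the job is handed in; nothing more can be done
None
```

I clamped the cell upright against the vee in four trigger strokes and handed the job in at about 12 s, holding the trigger at about 10 N; force and ram position put the foot about 9–10 mm of 20 in, though possible camera bias means it could be as little as 7 mm.

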